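# Find the plate with the red dot on its hidden face and discard it

## Robot

A 7-joint arm with a two-finger parallel gripper is mounted at the origin on the work surface; the furniture and walls round the work are solid. World frame = base frame: x ahead of the robot, y to its left, z up, the work surface at z = 0. Lengths are in mm, angles in rad, forces in N, time in s.
With the tool pointing down it reaches from about 400 to 875 mm from the base axis. Payload 4.4 kg.
Tool frame: the origin (TCP) lies between the finger pads; the fingertips stand ctrl.tip_reach ahead of it and the grasp point (between the pads) lies 8 mm behind it (ctrl.tip_reach is the distance from the TCP to the fingertips, in mm); z points along the fingers, y is the direction in which the jaws open and shut (so a half turn about z gives the same grasp; the last joint's range is limited). The gripper opens to 85 mm and grips with 20 to 120 N. Pads are 22 mm wide; open, the fingers measure 114 mm over their backs; the gripper's body (76 mm by 85 mm) begins 54 mm behind the grasp point. The pads swing forward as they close: fully open they stand 13 mm farther back than shut.
Start: joints at [-1.345, 0.628, 0.038, 1.517, -0.027, 0.996, -0.02], TCP at [186.966, 622.544, 242.313] pointing down, gripper open.
Joint ranges: [-3.06, 3.06], [-0.37, 2.12], [-1.25, 1.32], [0.18, 2.47], [-1.1, 4.24], [0.23, 1.98], [-2.94, 2.94]. Speed limits (rad/s): [2.57, 2.57, 3.14, 3.14, 3.14, 3.14, 3.14].

## Interface

Orientations are given as [roll, pitch, yaw] about the fixed x, y, z axes, in that order (R = Rz(yaw) Ry(pitch) Rx(roll)).
In Python, from cell import status, viewer, order, ctrl gives the robot as it stands.
- The arm moves only by the tool play_rows, never from a script. Its argument "series" is a list of rows, each a list of 5 numbers: the shift along the tool's x, y, z in cm, then the turn about the tool's z in degrees, then the closure, from 0 (fully open) to 1 (shut). In form: [[x, y, z, yaw, gripper], ...]. A call has 1 to 8 rows; each row is the pose to reach, as a shift and turn from the pose commanded when the call began, along the tool's axes at that moment; what a row does not reach only later rows make up. A row lasts 1/10 s, in which the tool goes at most 50 mm and 8.59 degrees, less where a joint would pass 70% of its speed; a pose out of reach is approached as far as the arm can. A call with a gripper value outside its range is refused whole. The fingers move at their own pace and stop on an object; the grip force is fixed at half the most. Time passes only in rows, so rows that repeat a pose let the fingers close. It gives the time, the measured TCP pose, the force and the opening at its end, in the units of the state.
- status.read_state(): the state, without advancing time (a new reading comes with each control period).
- viewer.get_image(name): name is "side" or "top" or "wrist"; returns a dict with "img" (384x512x3 uint8, red, green, blue), "vfov" (degrees; the focal length in pixels is half the picture's height over the tangent of half this angle, whatever the lens; pixels are square), "cx", "cy" (the principal point, pixels), "rvec" (rotation vector, rad) and "tvec" (3), from world to camera coordinates, as OpenCV has them; the wrist camera has in their place "tool_from_camera" (4x4, takes a point from camera to tool coordinates, whose origin is the TCP and whose axes are the flange's). Camera axes: x right, y down, z forward; pixel columns grow to the right and rows downward; lengths in mm; the calibration is good to about 2 mm. The wrist camera is an equidistant fisheye: a pixel r from the principal point sees the ray r / f radians off the axis. A picture is of the moment at which its call begins: read the wrist's pose just before it. There is no depth.
- order.finish_job(): hands the job in, once; it reports no verdict.
The state is a dict: "clock": time; "qpos": joint angles; "qd": joint speeds; "tau": joint torques, N m; "eef_pos": TCP position; "tool_rot": TCP orientation; "force": force on the tool from outside, world axes, zero at the start; "torque": the same for the moment, N m; "width": finger opening in mm.
Only numpy, scipy, OpenCV 4.12 (cv2) and the standard library are available. Lean on these libraries where they do the work, as an engineer would, in place of code of your own. Each camera call takes 0.05 s, during which the arm holds its last target. There are 200 camera calls.

## Task

Three look-alike white test plates lean towards the robot in the rack, so that their undersides cannot be seen. Tip plates over in their bays, so that they lean away from the robot and show the underside, until you find the one with the red dot; then lift that plate out and put it into the blue discard box. Leave the other two in the rack.

Things in the scene. Friction and masses are not known exactly. Their poses are not given: they have to be found in the camera images.
- marked_plate_center (a point): Centre of the white plate with a 24 mm red dot on its underside (-x face). 50 wide (its y) x 80 tall (its z, up to the top edge) x 8 mm thick (its x), 60 g, a grey patch on both faces. Starts in any bay of the fixed grey rack, leaning about 31 degrees to the robot: +x axis away from the robot and up, top edge 79 mm above the bench. Pushed by its top past upright, it falls to lean 31 degrees away.
- plain_plate_1_center (a point): Centre of a plate without a dot, of the same size, looks, axes and lean, in another bay. The rack: three bays 66 mm apart along the plates' y. The foot of each plate stands in a channel along y, 18 mm wide, 12 mm deep, floor 8 mm above the bench, stays in it as the plate tips over, and shifts about 10 mm towards the robot as it does.
- plain_plate_2_center (a point): Centre of the second plate without a dot, same size, looks, axes and lean, in the third bay. The rack's two steel bars, against which plates lean, run along y, 24 mm before and behind the channel's middle; 8 mm thick, tops 48 mm above the bench. A front panel reaches 46 mm, dividers between bays 52 mm; nothing of the rack is higher.
- discard_box: Blue open-topped box, fixed, 90 (its x) x 110 (its y) x 50 mm high, walls and floor about 4 mm; origin at the centre of its underside, on the bench. A plate may stand, lean or lie in it.

How it is judged (in metres and radians):
On the way:
1. the plate with the red dot has been tipped over in its bay and leans away from the robot, underside to view (angle between marked_plate_center's own x axis and vertical above 1.85 rad and angle between marked_plate_center's own z axis and vertical below 0.8 rad and distance of marked_plate_center from where it was at the start of the episode below 0.065 m and height (world z) of marked_plate_center below 0.06 m), for 0.2 s.
At the end, for the whole second after the job is handed in: The plate with the red dot is inside the discard box, standing, leaning or lying (centre within its outline and under 50 mm above the bench); the other two are in their bays, tipped over or not (centres within 65 mm of where they began and under 60 mm above the bench) (x of marked_plate_center in the frame of discard_box between -0.045 and 0.045 m and y of marked_plate_center in the frame of discard_box between -0.055 and 0.055 m and height (world z) of marked_plate_center below 0.05 m and distance of each of plain_plate_1_center, plain_plate_2_center from where it was at the start of the episode below 0.065 m and height (world z) of each of plain_plate_1_center, plain_plate_2_center below 0.06 m); the robot touches nothing.
It fails at once if a plate without a dot is taken out of its bay (height (world z) of any of plain_plate_1_center, plain_plate_2_center above 0.08 m or distance of any of plain_plate_1_center, plain_plate_2_center from where it was at the start of the episode above 0.075 m).
It also fails if it takes over 64 s, if anything falls off the work surface, if the arm or the gripper's body presses on something with over 40 N, if the wrist force passes 120 N, or if a joint passes its speed limit or range.

## Working session

There is one attempt and no reset: what is moved stays moved. The work goes in short steps, Python scripts to look and compute and a tool call to move; the robot and the scene stay as the last step left them, time stands still between calls to the robot, and variables do not carry over. Pictures are saved under pics/ and viewed, about 8 in all and at most 12, crops included, and the job is handed in when it is done.

Besides the shell and the picture viewer there is one more tool, called after ">>>" in YAML: its name, and indented under it one key for each argument. play_rows: Moves the arm, as the interface text tells. Its arguments: {"type":"object","properties":{"series":{"type":"array","items":{"type":"array","items":{"type":"number"}}}},"required":["series"]}

```bash
mkdir -p pics; ls; cat > h.py <<'E'
from cell import status, viewer, order, ctrl
import numpy as np, cv2
from scipy.spatial.transform import Rotation as R
def snap(n,f):
    d=viewer.get_image(n); cv2.imwrite('pics/'+f,d['img'][:,:,::-1]); np.save('pics/'+f+'.npy',d,allow_pickle=True); return d
def load(f): return np.load('pics/'+f+'.npy',allow_pickle=True).item()
def ray(d,u,v):
    f=192/np.tan(np.radians(d['vfov'])/2); M=cv2.Rodrigues(np.array(d['rvec'],float))[0]
    return -M.T@np.array(d['tvec'],float).ravel(), M.T@np.array([(u-d['cx'])/f,(v-d['cy'])/f,1])
def atz(d,u,v,z):
    o,r=ray(d,u,v); return o+r*(z-o[2])/r[2]
def proj(d,p):
    f=192/np.tan(np.radians(d['vfov'])/2); M=cv2.Rodrigues(np.array(d['rvec'],float))[0]
    c=M@np.array(p,float)+np.array(d['tvec'],float).ravel(); return f*c[:2]/c[2]+[d['cx'],d['cy']]
E
python3 - <<'E'
from h import *
s=status.read_state(); print({k:np.round(v,3) for k,v in s.items()}, ctrl.tip_reach)
a=snap('top','top0.png'); b=snap('side','side0.png')
for d in(a,b): print(d['vfov'],d['cx'],d['cy'],ray(d,256,192))
cv2.imwrite('pics/both.png',np.hstack([a['img'],b['img']])[:,:,::-1])
E
```

```text
pics
{'clock': np.float64(0.0), 'qpos': array([-1.345,  0.629,  0.038,  1.518, -0.027,  0.996, -0.02 ]), 'qd': array([-0.001,  0.   ,  0.002,  0.   ,  0.   ,  0.001, -0.002]), 'tau': array([ 0.0000e+00, -5.6340e+01,  1.2260e+00, -1.9343e+01,  1.1000e-02,
        1.1000e-02,  0.0000e+00]), 'eef_pos': array([186.787, 621.945, 241.387]), 'tool_rot': array([-3.14,  0.  ,  2.85]), 'force': array([-0.055,  0.6  , -0.289]), 'torque': array([-0.025,  0.014,  0.049]), 'width': np.float64(85.343)} 11.0
42.17950312982735 257.80221083524816 186.1782822339245 (array([ 482.08679159,  -74.17708852, 1066.84797043]), array([ 0.03316036,  0.00306355, -0.99952031]))
44.97221962178064 252.95439655421532 196.3964477414624 (array([ 188.88641442, -923.890274  ,  578.43890396]), array([ 0.32503946,  0.8098379 , -0.48851292]))
```

View pics/top0.png

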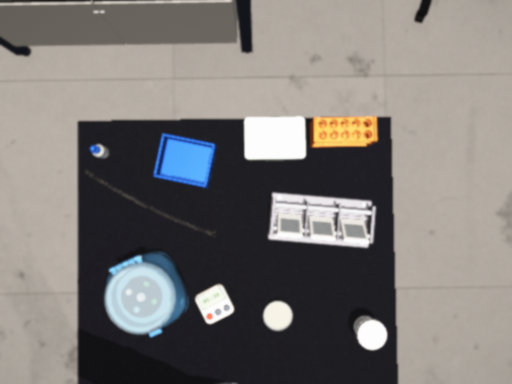

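View pics/side0.png

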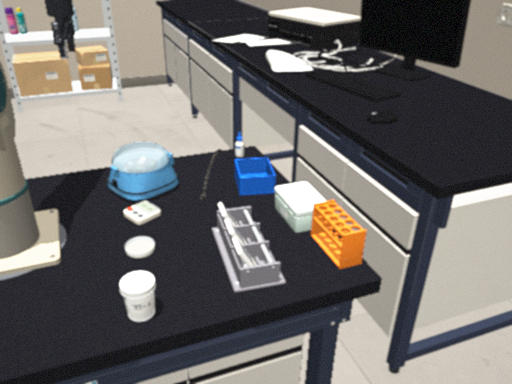

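The top view shows the rack at u 270–375, v 193–246 with three plates, and the blue box centred near (185,160). The side view confirms the lean. I'll zoom in on both.

```bash
python3 - <<'E'
from h import *
a=load('top0.png'); b=load('side0.png')
c=cv2.resize(a['img'][180:255,260:385],None,fx=6,fy=6,interpolation=cv2.INTER_CUBIC); cv2.imwrite('pics/zt.png',c[:,:,::-1])
for n,u,v,z in [('boxA',163,135,50),('boxB',215,143,50),('boxC',207,187,50),('boxD',154,176,50),('rackFL',269,241,0),('rackFR',372,247,0),('rackBL',272,193,50),('rackBR',375,201,50)]: print(n,atz(a,u,v,z).round(1))
E
```

```text
boxA [635.7 118.3  50. ]
boxB [617.6  11.7  50. ]
boxC [527.5  29.   50. ]
boxD [551.6 137.2  50. ]
rackFL [412.5 -97.2   0. ]
rackFR [ 396.6 -316.7    0. ]
rackBL [ 513.3 -103.7   50. ]
rackBR [ 494.  -313.8   50. ]
```

View pics/zt.png

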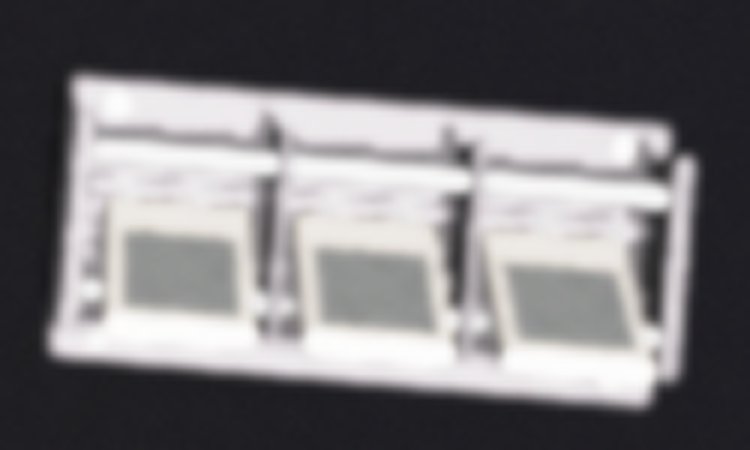

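```bash
python3 - <<'E'
from h import *
a=load('top0.png')
P=[]
for u,v in [(180,321),(380,333),(575,352)]:
    p=atz(a,260+u/6,180+v/6,79); P.append(p); print('top edge',p.round(1))
d=P[0]-P[2]; print(np.linalg.norm(d)/2,np.degrees(np.arctan2(d[0],d[1])))
for u,v in [(95,150),(280,163),(470,180),(670,195)]: print('backbar',atz(a,260+u/6,180+v/6,48).round(1))
E
```

```text
top edge [ 431.8 -137.2   79. ]
top edge [ 426.9 -203.1   79. ]
top edge [ 419.7 -267.2   79. ]
65.2583665669103 5.294834510068987
backbar [ 488.7 -111.2   48. ]
backbar [ 483.4 -174.2   48. ]
backbar [ 476.7 -238.8   48. ]
backbar [ 470.6 -306.8   48. ]
```

>>> play_rows:
  series:
    - [-4.5, -3.5, 0, 8, 1]
    - [-9, -7, 0, 16, 1]
    - [-13.5, -10.5, 0, 24, 1]
    - [-18, -14, 0, 32, 1]
    - [-22.5, -17.5, 0, 40, 1]
    - [-27, -21, 0, 48, 1]
    - [-31.5, -24.5, 0, 56, 1]
    - [-36, -28, 0, 64, 1]

```text
clock: 0.9
eef_pos: [419.4, 294.7, 242.2]
tool_rot: [-3.141, -0.0, 1.727]
force: [1.1, -0.4, 0.7]
width: -0.1
```

>>> play_rows:
  series:
    - [-4.5, -1, 0, 4, 1]
    - [-9, -2.5, 0, 8, 1]
    - [-13.5, -4, 0, 12, 1]
    - [-18, -5, 0, 14.6, 1]
    - [-23, -6.5, 0, 14.6, 1]
    - [-28, -8, 2, 14.6, 1]
    - [-33, -9.5, 4, 14.6, 1]
    - [-37.5, -10.8, 6, 14.6, 1]

```text
clock: 1.7
eef_pos: [373.9, -78.9, 187.6]
tool_rot: [3.14, -0.0, 1.479]
force: [2.3, 0.1, -0.1]
width: 0.1
```

>>> play_rows:
  series:
    - [0, 0, 0, 0, 1]
    - [0, 0, 0, 0, 1]
    - [0, 0, 0, 0, 1]

```text
clock: 2.0
eef_pos: [374.5, -76.5, 188.1]
tool_rot: [-3.141, -0.001, 1.48]
force: [-0.2, 0.3, -0.1]
width: -0.3
```

>>> play_rows:
  series:
    - [-3, 1.5, 1, 0, 1]
    - [-5.5, 3, 3, 0, 1]
    - [-5.5, 3, 7, 0, 1]
    - [-5.5, 3, 10, 0, 1]
    - [-5.5, 3, 11.7, 0, 1]
    - [-5.5, 3, 11.7, 0, 1]
    - [-5.5, 3, 11.7, 0, 1]

```text
clock: 2.7
eef_pos: [399.7, -133.6, 71.4]
tool_rot: [3.141, -0.0, 1.481]
force: [0.7, 0.2, 1.2]
width: -0.0
```

>>> play_rows:
  series:
    - [0, 1, 0, 0, 1]
    - [0, 2, 0, 0, 1]
    - [0, 3, 0, 0, 1]
    - [0, 4, 0, 0, 1]
    - [0, 4.7, 0, 0, 1]
    - [0, 5.4, 0, 0, 1]
    - [0, 6.1, 0, 0, 1]
    - [0, 6.5, 0, 0, 1]

```text
clock: 3.5
eef_pos: [464.4, -141.2, 70.9]
tool_rot: [3.141, 0.0, 1.478]
force: [0.8, 0.5, -0.1]
width: 0.2
```

>>> play_rows:
  series:
    - [0, 0, 0, 0, 1]
    - [0, 0, 0, 0, 1]
    - [0, -3, -2, 0, 1]
    - [0, -5.5, -6, 0, 1]
    - [0, -6.5, -10, 0, 1]
    - [4, -6.5, -13, 0, 1]
    - [9, -6.5, -16, 0, 1]
    - [13, -6.5, -17, 0, 1]

```text
clock: 4.3
eef_pos: [411.3, -5.0, 243.0]
tool_rot: [3.139, -0.001, 1.475]
force: [1.4, -0.4, 0.4]
width: 0.3
```

```bash
python3 - <<'E'
from h import *
a=snap('top','top1.png')
c=cv2.resize(a['img'][170:265,250:395],None,fx=5,fy=5,interpolation=cv2.INTER_CUBIC); cv2.imwrite('pics/z1.png',c[:,:,::-1])
E
```

```text
(no output)
```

View pics/z1.png

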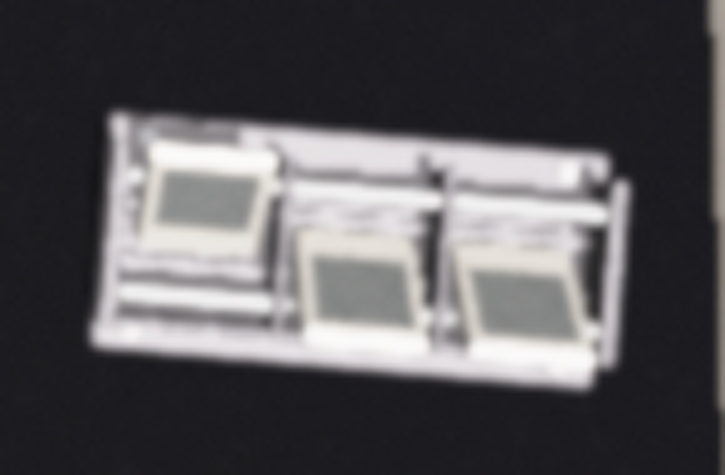

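Left plate has tipped (underside at about (207,200) in the crop) and shows no red dot. Next is the middle plate.

>>> play_rows:
  series:
    - [-5, 0, 0, 0, 1]
    - [-10, 0, 0, 0, 1]
    - [-15, 0.2, 2, 0, 1]
    - [-19.5, 0.2, 5, 0, 1]
    - [-19.5, 0.2, 10, 0, 1]
    - [-19.5, 0.2, 14, 0, 1]
    - [-19.5, 0.2, 17, 0, 1]
    - [-19.5, 0.2, 17, 0, 1]

```text
clock: 5.15
eef_pos: [391.8, -199.0, 68.0]
tool_rot: [-3.134, -0.003, 1.476]
force: [-1.0, 0.1, 0.7]
width: -0.5
```

>>> play_rows:
  series:
    - [0, 1.5, 0, 0, 1]
    - [0, 2.5, 0, 0, 1]
    - [0, 3.3, 0, 0, 1]
    - [0, 4.1, 0, 0, 1]
    - [0, 4.9, 0, 0, 1]
    - [0, 5.6, 0, 0, 1]
    - [0, 6.3, 0, 0, 1]
    - [0, 6.7, 0, 0, 1]

```text
clock: 5.95
eef_pos: [462.5, -206.1, 71.0]
tool_rot: [3.141, 0.0, 1.478]
force: [0.6, 0.3, 0.2]
width: 0.1
```

>>> play_rows:
  series:
    - [0, 0, 0, 0, 1]
    - [0, 0, 0, 0, 1]
    - [0, -3, -2, 0, 1]
    - [0, -5.5, -6, 0, 1]
    - [4, -6.5, -10, 0, 1]
    - [9, -6.5, -13, 0, 1]
    - [14, -6.5, -16, 0, 1]
    - [19, -6.5, -17, 0, 1]

```text
clock: 6.75
eef_pos: [412.5, -32.8, 235.5]
tool_rot: [3.139, -0.0, 1.475]
force: [1.4, -0.6, -0.1]
width: -0.4
```

```bash
python3 - <<'E'
from h import *
a=snap('top','top2.png')
c=cv2.resize(a['img'][170:265,250:395],None,fx=5,fy=5,interpolation=cv2.INTER_CUBIC); cv2.imwrite('pics/z2.png',c[:,:,::-1])
E
```

```text
(no output)
```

View pics/z2.png

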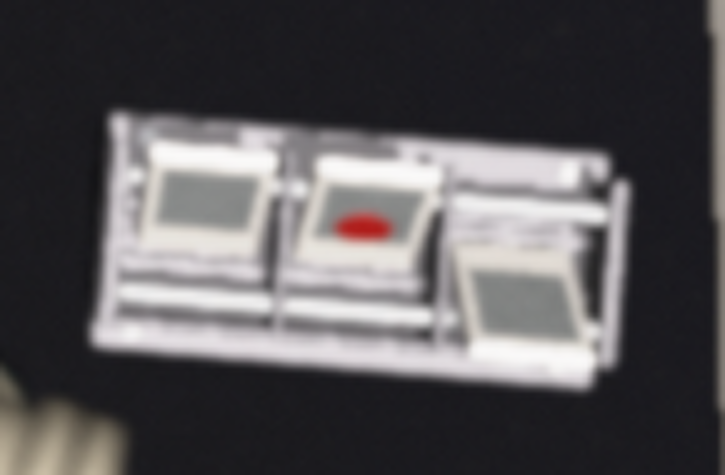

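The middle plate shows the red dot (crop (363,228)). Now I open the gripper and let it settle.

>>> play_rows:
  series:
    - [0, 0, 0, 0, 0]
    - [0, 0, 0, 0, 0]
    - [0, 0, 0, 0, 0]

```text
clock: 7.1
eef_pos: [411.8, -35.0, 233.4]
tool_rot: [-3.141, 0.001, 1.475]
force: [-0.1, -0.7, -0.9]
width: 43.5
```

```bash
python3 - <<'E'
from h import *
a=load('top2.png')
for u,v in [(320,180),(440,186)]: print(atz(a,250+u/5,170+v/5,79).round(1))
for u,v in [(185,160)]: print(atz(a,u,v,50).round(1))
E
```

```text
[ 485.4 -185.7   79. ]
[ 482.4 -233.3   79. ]
[583.5  73.5  50. ]
```

>>> play_rows:
  series:
    - [-4, 2, 0, 0, 0]
    - [-8, 4, 0, 0, 0]
    - [-12, 6, 0, 0, 0]
    - [-16.7, 7.2, 2, 0, 0]
    - [-16.7, 7.2, 5, 0, 0]
    - [-16.7, 7.2, 8, 0, 0]
    - [-16.7, 7.2, 8, 0, 0]
    - [-16.7, 7.2, 8, 0, 0]

```text
clock: 7.9
eef_pos: [467.6, -208.0, 153.6]
tool_rot: [-3.14, 0.0, 1.475]
force: [-0.3, -0.9, 0.8]
width: 85.5
```

>>> play_rows:
  series:
    - [0, 0, 3, 0, 0]
    - [0, 0, 6, 0, 0]
    - [0, 0, 8, 0, 0]
    - [0, 0, 8.8, 0, 0]
    - [0, 0, 8.8, 0, 0]

```text
clock: 8.4
eef_pos: [468.9, -206.8, 66.2]
tool_rot: [3.141, 0.0, 1.478]
force: [0.5, -0.4, -0.1]
width: 85.6
```

No contact. I'll close gradually while shifting back about 11 mm.

>>> play_rows:
  series:
    - [0, -0.3, 0, 0, 0.3]
    - [0, -0.6, 0, 0, 0.4]
    - [0, -1.0, 0, 0, 0.55]
    - [0, -1.1, 0, 0, 0.7]
    - [0, -1.1, 0, 0, 0.8]
    - [0, -1.1, 0, 0, 1]
    - [0, -1.1, 0, 0, 1]
    - [0, -1.1, 0, 0, 1]

```text
clock: 9.2
eef_pos: [457.8, -205.4, 66.0]
tool_rot: [-3.142, -0.0, 1.478]
force: [-2.1, 0.3, 6.1]
width: 7.2
```

>>> play_rows:
  series:
    - [0, 0, -1.5, 0, 1]
    - [0, 0, -4, 0, 1]
    - [0, 0, -7, 0, 1]
    - [0, 0, -10, 0, 1]
    - [0, 0, -12, 0, 1]
    - [0, 0, -12, 0, 1]

```text
clock: 9.8
eef_pos: [459.4, -206.2, 188.0]
tool_rot: [3.137, 0.002, 1.478]
force: [0.2, -0.6, -1.2]
width: 7.5
```

```bash
python3 - <<'E'
from h import *
b=snap('side','side3.png')
c=cv2.resize(b['img'][120:310,150:400],None,fx=3,fy=3,interpolation=cv2.INTER_CUBIC); cv2.imwrite('pics/z3.png',c[:,:,::-1])
E
```

```text
(no output)
```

View pics/z3.png

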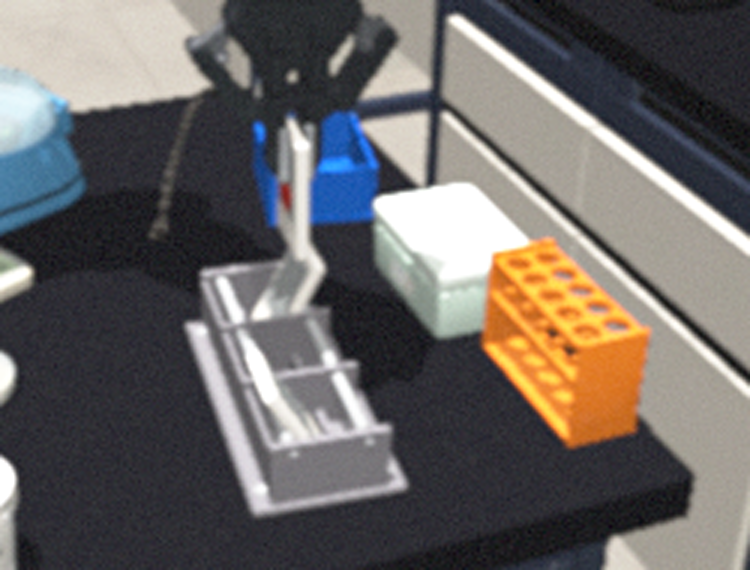

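Plate held upright with the dot visible, and the other two are still in the rack. Carrying it to the box.

>>> play_rows:
  series:
    - [3, 1, 0, 0, 1]
    - [7, 2.4, 0, 1, 1]
    - [11, 3.7, 0, 2, 1]
    - [15, 5, 0, 3, 1]
    - [19, 6.4, 0, 4, 1]
    - [23, 7.7, 0, 5, 1]
    - [27, 9.1, 0, 5, 1]
    - [29, 9.75, 0, 5, 1]

```text
clock: 10.65
eef_pos: [582.0, 79.5, 183.5]
tool_rot: [-3.139, -0.001, 1.396]
force: [0.3, 0.5, -0.6]
width: 7.4
```

>>> play_rows:
  series:
    - [0, 0, 0, 0, 1]
    - [0, 0, 0, 0, 1]
    - [0, 0, 0, 0, 1]

```text
clock: 10.95
eef_pos: [580.9, 72.6, 185.0]
tool_rot: [-3.14, 0.001, 1.388]
force: [-0.5, -1.5, -0.3]
width: 6.9
```

```bash
python3 - <<'E'
from h import *
b=snap('side','side4.png')
c=cv2.resize(b['img'][90:240,190:340],None,fx=4,fy=4,interpolation=cv2.INTER_CUBIC); cv2.imwrite('pics/z4.png',c[:,:,::-1])
E
```

```text
(no output)
```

View pics/z4.png

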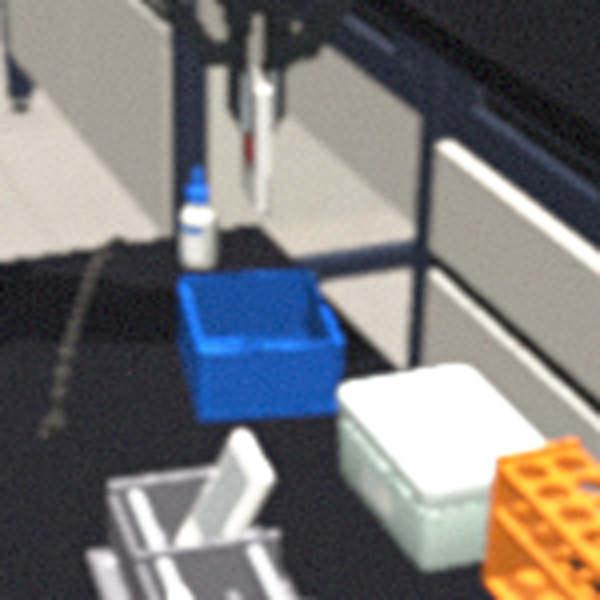

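The plate hangs over the box centre (about (258,210) in the crop), so I'll lower it gently and release.

>>> play_rows:
  series:
    - [0, 0, 3, 0, 1]
    - [0, 0, 6, 0, 1]
    - [0, 0, 9, 0, 1]
    - [0, 0, 11, 0, 1]
    - [0, 0, 11.7, 0, 1]
    - [0, 0, 11.7, 0, 1]

```text
clock: 11.6
eef_pos: [581.1, 73.1, 68.2]
tool_rot: [-3.14, 0.001, 1.389]
force: [-0.3, -0.2, -0.4]
width: 7.6
```

>>> play_rows:
  series:
    - [0, 0, 0, 0, 0.5]
    - [0, 0, 0, 0, 0]
    - [0, 0, 0, 0, 0]
    - [0, 0, 0, 0, 0]
    - [0, 0, 0, 0, 0]
    - [0, 0, -3, 0, 0]
    - [0, 0, -7, 0, 0]
    - [0, 0, -12, 0, 0]

```text
clock: 12.4
eef_pos: [580.4, 74.3, 188.8]
tool_rot: [-3.138, 0.001, 1.391]
force: [0.6, 0.3, -1.0]
width: 85.7
```

>>> play_rows:
  series:
    - [0, 4, 0, 0, 0]
    - [5, 4, 0, 0, 0]
    - [10, 0, 0, 0, 0]
    - [15, -4, 0, 0, 0]
    - [20, -8, 0, 0, 0]
    - [20, -8, 0, 0, 0]
    - [20, -8, 0, 0, 0]

```text
clock: 13.1
eef_pos: [534.1, 294.0, 187.8]
tool_rot: [-3.136, -0.004, 1.402]
force: [-0.7, 0.3, 0.4]
width: 85.3
```

```bash
python3 - <<'E'
from h import *
a=snap('top','top5.png');b=snap('side','side5.png')
c=cv2.resize(a['img'][120:260,130:390],None,fx=3,fy=3,interpolation=cv2.INTER_CUBIC); cv2.imwrite('pics/z5.png',c[:,:,::-1])
E
```

```text
(no output)
```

View pics/z5.png

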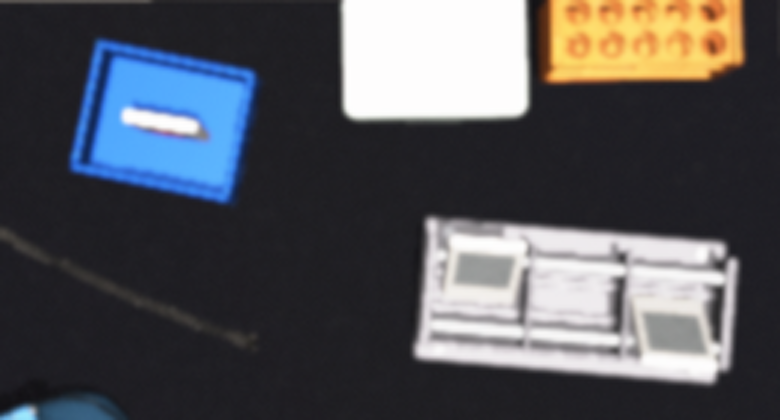

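View pics/side5.png

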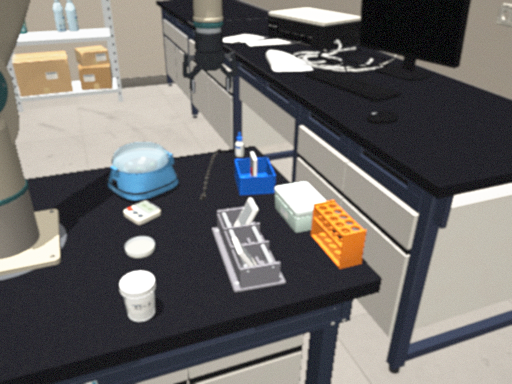

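The marked plate stands near the middle of the box (top crop (162,122), side (254,165)). The other two plates are in their bays and the arm is clear, so I'm handing in.

```bash
python3 -c "
from h import *
print(status.read_state()['force']); print(order.finish_job())"
```

```text
[0.02773934 0.37910532 0.51011668]
the job is handed in; nothing more can be done
None
```

The red-dot plate was in the middle bay. It is now in the blue discard box and the job is handed in; the hand-in gave no verdict.

- **What I did:** I tipped the left plate, which had no dot, then the middle plate, which showed it. I gripped the middle plate across its thickness, lifted it out and set it down in the box. The job took about 13 s on the robot's clock.
- **Last checks:** In the top and side views the marked plate stands upright near the middle of the box. By its size its centre should be about 44 mm up, against the 50 mm limit. The left plate leans away in its bay and the right plate was never touched.
- **Robot:** The open gripper is about 22 cm to the side of the box at 188 mm height, touching nothing, with the wrist force near zero. No check failed or disagreed.

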